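# Mount the tube mixer with the ratchet clamp

### The arm

A 7-joint arm with a two-finger parallel gripper is mounted at the origin on the work surface. World frame = base frame: x ahead of the robot, y to its left, z up, the work surface at z = 0. Lengths are in m, angles in rad, forces in N, time in s.
With the tool pointing down it reaches from about 0.425 to 0.875 m from the base axis. Payload 4.7 kg.
Tool frame: the origin (TCP) lies midway between the tips of the shut fingers; the grasp point (between the pads) lies 19 mm behind it; z points along the fingers, y is the direction in which the jaws open and shut (so a half turn about z gives the same grasp; the last joint's range is limited). The gripper opens to 87 mm and grips with 3 to 60 N. Pads are 19 mm wide; open, the fingers measure 117 mm over their backs; the gripper's body (75 mm by 190 mm) begins 51 mm behind the grasp point.
Start: joints at [1.336, 0.321, -0.07, 1.45, 0.023, 1.371, -0.057], TCP at [0.16, -0.63, 0.223] pointing down, gripper open.
Joint ranges: [-2.86, 2.86], [-0.3, 2.09], [-1.38, 1.24], [0.06, 2.45], [-1.56, 4.7], [0.09, 2.05], [-2.69, 2.69]. Speed limits (rad/s): [2.57, 2.57, 3.14, 3.14, 3.14, 3.14, 3.14].

### API

Orientations are given as a rotation vector (axis times angle).
In Python, from bench import ctrl, optics gives the robot as it stands. The module is installed in compiled form; this text tells all that it offers.
- The arm moves only by the tool step_arm, never from a script. Its argument "deltas" is a list of rows, each a list of 7 numbers: the turn, a rotation vector about the tool's x, y, z in degrees, then the shift along the tool's x, y, z in mm, then the finger opening in mm, from 0 to 87. A call has exactly 8 rows; each row is the pose to reach, as a shift and turn from the pose commanded when the call began, along the tool's axes at that moment; what a row does not reach only later rows make up. A row lasts 1/8 s, in which the tool goes at most 62.5 mm and 10.7 degrees, less where a joint would pass 70% of its speed; a pose out of reach is approached as far as the arm can. A call with a gripper value outside its range is refused whole. The fingers move at their own pace and stop on an object; "newtons" is the grip in N (left out, the last holds). Time passes only in rows, so rows that repeat a pose let the fingers close, or fill a call up. It gives the time, the measured TCP pose, the force and the opening at its end, in the units of the state.
- ctrl.get_state(): the state, without advancing time (a new reading comes with each control period).
- optics.get_image(name): name is "scene" or "top" or "wrist"; returns the picture (420x560x3 uint8, red, green, blue); there is no depth.
- optics.get_calibration(name): a dict with "K" (3x3 intrinsics, pixels), "k1" (the pictures are not rectified: a ray, as slopes to the right and down, at radius r is drawn at 1 + k1 r^2 times it, then the intrinsics apply), "R" (3x3) and "t" (3): a world point X has camera coordinates R X + t. Camera axes: x right, y down, z forward; pixel columns grow to the right and rows downward; lengths in m; the calibration is good to about 2 mm. A picture is of the moment at which its call begins: read the wrist's pose just before it. get_calibration takes no time and is no camera call; for the wrist camera it gives the pose at the moment of the call.
- ctrl.close_job(): hands the job in, once; it reports no verdict.
The state is a dict: "time": time; "joint_positions": joint angles; "qd": joint speeds; "joint_torque": joint torques, N m; "position": TCP position; "tool_rot": TCP orientation; "ft_force": force on the tool from outside, world axes, zero at the start; "torque": the same for the moment, N m; "grip_width": opening from 0.0 (shut) to 1.0 (fully open).
Only numpy, scipy, OpenCV 4.12 (cv2) and the standard library are available. Lean on these libraries where they do the work, as an engineer would, in place of code of your own. Each camera call takes 0.05 s, during which the arm holds its last target.

### The job

Slide the black tube mixer along its dock until its steel tongue is right up against the red end stop, then clamp the tongue down by working the clamp's red-gripped handle back and forth in short swings; it ratchets, tightening clockwise seen from above. Stop when pulling the grip takes about 16 N, clearly firmer than the roughly 10 N it needs while the screw still runs free, and do not go past 19 N, which overtightens the mount. Leave the tube rack, jar and dishes where they stand.

Things in the scene. Friction and masses are not known exactly. Their poses are not given: they have to be found in the camera images.
- dock: fixed dock: aluminium plate 130 (x) by 290 (y) by 10 mm, y -155 to +135, origin on the bench surface. y is the sliding direction: the mixer sits between low rails (inner faces x = +-34 mm, tops 18 mm up) and goes home towards -y. A blue bridge (82 mm clear between its legs, top 86 mm up) crosses at y = -90 mm and carries the clamp. z up
- stop_face (a point): middle of the top part of the red end stop's face that the tongue must touch, at dock y = -120 mm, 18 mm above the bench; the stop is 60 mm wide, its top 26 mm above the bench
- mixer_centre (a point): centre (half-way up) of the loose black tube mixer: box 62 (x) by 110 (y) by 50 mm high, about 0.7 kg, its underside on the plate 10 mm above the bench, 3 mm play to each rail. A steel tongue 50 mm wide, 8 mm thick runs from its -y end, flush with its underside, to 125 mm from this centre. Pulled out 25 to 45 mm at the start; sliding it takes 3 to 8 N
- mixer: the same mixer, origin at the centre of its underside
- mixer_rear (a point): middle of the mixer's flat rear end (the +y end, 62 mm wide, 50 mm high), half-way up: a good place to push it towards -y
- tongue_end (a point): middle of the tip of the tongue, half-way through its 8 mm thickness; home when it touches the stop face
- pad: round black clamp pad, 30 mm across, under the bridge on the screw (dock x = 0, y = -90 mm). Comes down 5 mm per rad driven, starts 7 to 12 mm above the tongue, does not run back. Sprung: after it touches the tongue the handle turns on, ever stiffer. This origin lies on the screw axis 30 mm below the pad's lower face and moves with it
- clamp_axis (a point): point on the vertical axis about which the handle swings, at dock x = 0, y = -90 mm, 114 mm above the bench
- handle (a joint): handle angle, 0 to 1.4 rad between hard stops; grows clockwise seen from above. At 0.7 the arm points along dock -y; at 0 it is 0.7 rad from that towards dock +x, at 1.4 as far towards -x. Growing drives the screw and tightens; going back clicks over pins at 1 to 3 N and turns nothing. The arm is slightly springy (10 N m/rad); pins are 0.31 rad apart, so up to 0.45 rad of a forward swing is lost before it bites
- handle_grip (a point): middle (140 mm above the bench) of the upright round red grip at the handle's end: 16 mm across, from 113 to 163 mm up, 110 mm from the swing axis, on a flat steel arm 20 mm wide (top 113 mm up). Pull across the arm here to tighten: about 10 N free, rising evenly after the pad touches, reaching 16 N within about 0.9 rad of driving (14 to 19 N is properly tight, over 20 N overtightened); a little less is felt once standing still
- tube_rack: blue tube rack with capped tubes, 70 by 160 mm, 72 mm high, bystander, origin at its underside
- sample_jar: amber jar with a blue cap, 52 mm across, 70 mm high, bystander, origin at its underside
- dishes: stack of three clear dishes, 90 mm across, 42 mm high, bystander, origin at its underside
There are look-alikes about, which are no part of the job. What is meant by the mixer is not green or turquoise, and is the larger of those in its own colour.

How it is judged:
On the way, in this order (a step that is already met when the one before it is completed fails the run):
1. the tongue is up against the end stop (within 2.5 mm) (y of tongue_end in the frame of dock below -0.1175 m), for 0.2 s.
2. the clamp pad presses the tongue firmly (contact force between pad and mixer above 70 N), for 0.2 s.
At the end, for the whole second after the job is handed in: the mixer rests in its dock with the tongue within 2.5 mm of the end stop, and the pad presses the tongue with 70 to 205 N (about 14 to 19 N felt at the handle grip) (y of tongue_end in the frame of dock below -0.1175 m and contact force between pad and mixer between 70 and 205 N and linear speed of mixer below 0.01 m/s); the robot touches nothing.
It fails at once if overtightened: the pad presses the mixer with more than 220 N (about 20 N at the handle grip) (contact force between pad and mixer above 220 N).
It fails at once if the blue tube rack moved by more than 30 mm (distance of tube_rack from where it was at the start of the episode above 0.03 m).
It fails at once if the amber jar moved by more than 30 mm (distance of sample_jar from where it was at the start of the episode above 0.03 m).
It fails at once if the stack of dishes moved by more than 30 mm (distance of dishes from where it was at the start of the episode above 0.03 m).
It also fails if it takes over 67 s, if anything falls off the work surface, if the arm or the gripper's body presses on something with over 40 N, if the wrist force passes 120 N, or if a joint passes its speed limit or range.

## Working session

There is one attempt and no reset: what is moved stays moved. The work goes in short steps, Python scripts to look and compute and a tool call to move; the robot and the scene stay as the last step left them, time stands still between calls to the robot, and variables do not carry over. Pictures are saved under pics/ and viewed, and the job is handed in when it is done.

Besides the shell and the picture viewer there is one more tool, called after "Emit:" as a command line: name --pt "numbers of a row" for each row, then --argument value for the rest. step_arm: Moves the arm, as the interface text tells. Its arguments: {"type":"object","properties":{"deltas":{"type":"array"},"newtons":{"type":"number"}},"required":["deltas"]}

```bash
mkdir -p pics
cat > h.py <<'E'
import numpy as np, cv2
from bench import ctrl, optics
def snap(n,f):
    c=optics.get_calibration(n); im=optics.get_image(n)
    cv2.imwrite('pics/'+f+'.png',im[:,:,::-1]); np.savez('pics/'+f+'.npz',K=c['K'],k1=c['k1'],R=c['R'],t=c['t']); return im
def cal(f): return np.load('pics/'+f+'.npz')
def proj(f,X):
    c=cal(f); X=np.atleast_2d(X); p=X@c['R'].T+c['t']; s=p[:,:2]/p[:,2:]; r2=(s**2).sum(1,keepdims=True); s=s*(1+c['k1']*r2)
    return s@c['K'][:2,:2].T+c['K'][:2,2]
def ray(f,uv):
    c=cal(f); d=np.linalg.solve(c['K'],[uv[0],uv[1],1.])[:2]; s=d.copy()
    for _ in range(30): s=d/(1+float(c['k1'])*(s@s))
    R=c['R']; return -R.T@c['t'], R.T@np.array([s[0],s[1],1])
def atz(f,uv,z):
    o,d=ray(f,uv); return o+d*(z-o[2])/d[2]
E
python3 - <<'E'
from h import *
for n in ('scene','top','wrist'): snap(n,n+'0')
s=ctrl.get_state(); print(s)
for n in ('scene0','top0','wrist0'): c=cal(n); print(n,c['K'].round(1).tolist(),c['k1'],c['R'].round(3).tolist(),c['t'].round(3))
E
```

```text
{'time': 0.15, 'joint_positions': array([ 1.33607677,  0.32162416, -0.07006333,  1.45138775,  0.02258639,
        1.3707702 , -0.05689589]), 'qd': array([ 0.00121254, -0.00161047,  0.0013362 , -0.00256695,  0.00187046,
        0.00101489,  0.0006537 ]), 'joint_torque': array([-8.65366073e-04, -4.91797793e+01, -4.04977379e-01, -3.12878287e+01,
       -6.39811344e-02,  4.04446525e-02,  8.88733575e-05]), 'position': array([ 0.15991696, -0.62960422,  0.22173465]), 'tool_rot': array([-3.11594038e+00, -3.89674284e-01,  3.94865329e-04]), 'ft_force': array([-0.09237803, -0.52951767, -0.415868  ]), 'torque': array([-0.01417726,  0.02734081,  0.07578019]), 'grip_width': 0.9985914836384046}
scene0 [[522.6, 0.0, 275.8], [0.0, 522.6, 215.0], [0.0, 0.0, 1.0]] -0.17653318921005773 [[-0.445, 0.895, -0.011], [0.511, 0.244, -0.824], [-0.735, -0.373, -0.566]] [ 0.127 -0.256  1.67 ]
top0 [[433.8, 0.0, 277.0], [0.0, 433.8, 206.9], [0.0, 0.0, 1.0]] 0.02829458974971727 [[-0.043, -0.999, 0.0], [-0.974, 0.042, -0.221], [0.221, -0.01, -0.975]] [0.185 0.567 1.101]
wrist0 [[307.4, 0.0, 281.6], [0.0, 307.4, 204.5], [0.0, 0.0, 1.0]] -0.0682591143325088 [[0.246, -0.969, -0.002], [-0.937, -0.238, 0.257], [-0.249, -0.061, -0.966]] [-0.648 -0.031  0.39 ]
```

View pics/scene0.png

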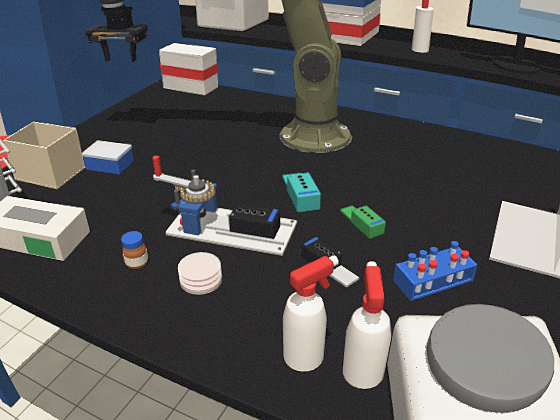

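View pics/top0.png

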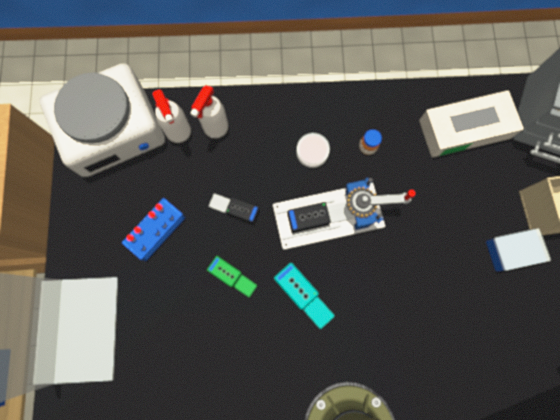

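View pics/wrist0.png

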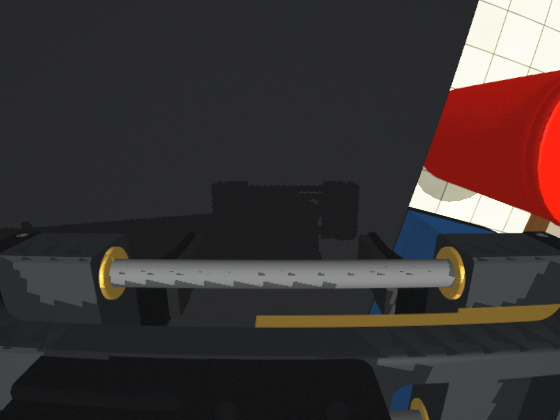

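Candidates for the mixer, in top-picture pixels:
- Black, in the dock: (309,217)
- Smaller black, loose: (234,208)
- Green: (232,276)
- Turquoise: (304,295)

By the description it is the black one in the dock. I'll check that in a close crop.

Run:
```python
import cv2
a=cv2.imread('pics/top0.png')[165:260,195:425]; cv2.imwrite('pics/topc.png',cv2.resize(a,None,fx=3.4,fy=3.4,interpolation=cv2.INTER_CUBIC))
a=cv2.imread('pics/scene0.png')[145:260,145:305]; cv2.imwrite('pics/scenec.png',cv2.resize(a,None,fx=5,fy=5,interpolation=cv2.INTER_CUBIC))
```

```text
(no output)
```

View pics/topc.png

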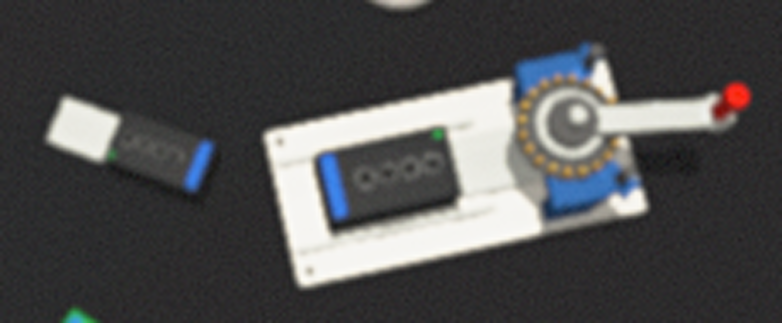

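View pics/scenec.png

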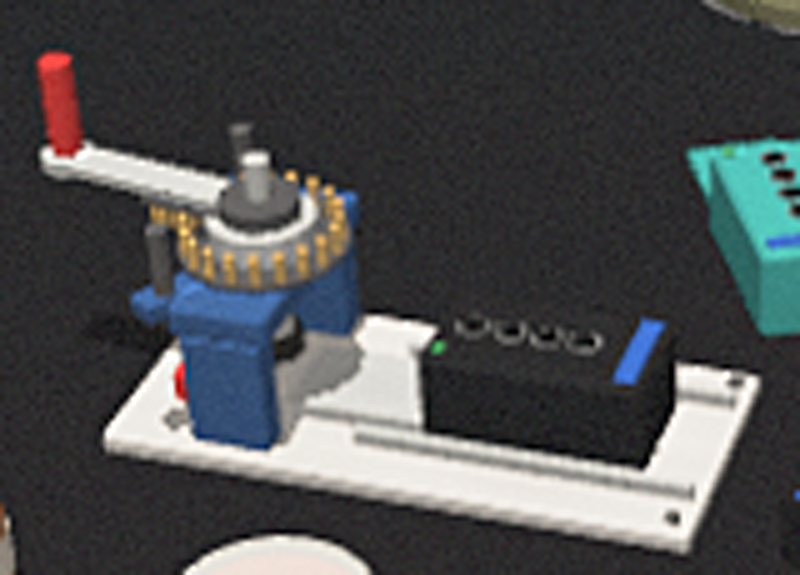

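```bash
cat > fit.py <<'E'
from h import *
from scipy.optimize import least_squares
T=lambda x,y:(195+(x+.5)/3.4-.5,165+(y+.5)/3.4-.5)
S=lambda x,y:(145+(x+.5)/5-.5,145+(y+.5)/5-.5)
obs=[('top0',T(266,132),(.065,.135,.01)),('top0',T(302,286),(-.065,.135,.01)),('top0',T(647,211),(-.065,-.155,.01)),
('scene0',S(759,378),(-.065,.135,.01)),('scene0',S(688,542),(.065,.135,.01)),('scene0',S(107,436),(.065,-.155,.01))]
def W(p,X): c,s=np.cos(p[2]),np.sin(p[2]); return np.array([p[0]+c*X[0]-s*X[1],p[1]+s*X[0]+c*X[1],X[2]])
res=lambda p:np.concatenate([proj(f,W(p,X))[0]-uv for f,uv,X in obs])
r=least_squares(res,[.6,0,.1]); p=r.x
if __name__=='__main__':
    print(p,r.fun.round(1))
    def gr(q): return [W(p,(-.11*np.sin(q-.7),-.09-.11*np.cos(q-.7),.163))]
    # grip top
    g=[('top0',T(737,95)),('scene0',S(56,60))]
    f=lambda q:np.concatenate([proj(n,gr(q[0])[0])[0]-uv for n,uv in g]); b=least_squares(f,[.7]); print('handle',b.x,b.fun.round(1),gr(b.x[0]))
    m=[('top0',T(318,155),(.031,.055,.06)),('top0',T(335,226),(-.031,.055,.06)),('top0',T(446,128),(.031,-.055,.06)),('top0',T(460,194),(-.031,-.055,.06)),
     ('scene0',S(615,383),(.031,.045,.06))]
    f=lambda q:np.concatenate([proj(n,W(p,(X[0]+q[0],X[1]+q[1],X[2])))[0]-uv for n,uv,X in m[:4]]); b=least_squares(f,[0,0.03]); print('mixer',b.x,b.fun.round(1))
    my=b.x[1]
    for X in [(0,-.12,.018),(0,-.09,.114),(0,my+.055,.035)]: print(X,W(p,X).round(4))
    s=ctrl.get_state(); print(s['position'],s['tool_rot'])
    for n,uv,z in [('top0',(313,149),.042),('top0',(372,138),.07)]: print(atz(n,uv,z).round(3))
E
python3 fit.py
```

```text
[0.55603759 0.02673019 0.17204349] [-0.  -0.  -0.6 -0.4 -0.2 -0.4  0.7 -0.4  0.1 -0.9 -1.1 -0.7]
handle [0.84944216] [ 0.4 -0.1 -0.2 -0.4] [array([ 0.57393117, -0.17191304,  0.163     ])]
mixer [-0.00185783  0.0490781 ] [-1.4 -0.8 -1.3  0.6  0.7 -1.3  2.1  1.4]
(0, -0.12, 0.018) [ 0.5766 -0.0915  0.018 ]
(0, -0.09, 0.114) [ 0.5714 -0.0619  0.114 ]
(0, np.float64(0.1040781017050767), 0.035) [0.5382 0.1293 0.035 ]
[ 0.15991696 -0.62960422  0.22173465] [-3.11594038e+00 -3.89674284e-01  3.94865329e-04]
[0.742 0.051 0.042]
[ 0.757 -0.11   0.07 ]
```

```bash
cat > mv.py <<'E'
import json,os,sys
from fit import *
F='cmd.json'
def cmd(): 
    if os.path.exists(F): return json.load(open(F))
    return [.16,-.63,.223,np.degrees(np.arctan2(-.969,.247))]
def plan(wps,save=True):
    """wps: 8 of (x,y,z,heading tool y deg,open mm), world"""
    x,y,z,h=cmd(); a=np.radians(h); ty=np.array([np.cos(a),np.sin(a)]); tx=np.array([-np.sin(a),np.cos(a)])
    rows=[]
    for w in wps:
        d=np.array(w[:2])-[x,y]
        rows.append([0,0,round(2*(h-w[3]))/2]+[round(float(1000*v),1) for v in (d@tx,d@ty,z-w[2])]+[w[4]])
    print('['+',\n'.join(str(r) for r in rows)+']')
    r=rows[-1]; e=np.array([x,y])+tx*r[3]/1000+ty*r[4]/1000
    c=[float(e[0]),float(e[1]),z-r[5]/1000,h-r[2]]
    json.dump(c,open('next.json','w'))
def ok(): os.replace('next.json',F)
def D(x,y,z,dh=0,o=0):
    w=W(p,(x,y,z)); return [w[0],w[1],z,np.degrees(p[2])+dh,o]
def lin(a,b,n): a,b=np.array(a),np.array(b); return [list(a+(b-a)*(i+1)/n) for i in range(n)]
def st():
    s=ctrl.get_state(); q=s['position']-[p[0],p[1],0]; c,n=np.cos(p[2]),np.sin(p[2])
    f=s['ft_force']; print('t',round(s['time'],2),'dock',np.round([c*q[0]+n*q[1],-n*q[0]+c*q[1],q[2]],4),'Fdock',np.round([c*f[0]+n*f[1],-n*f[0]+c*f[1],f[2]],1),'grip',round(s['grip_width'],3)); return s
E
python3 - <<'E'
from mv import *
plan(lin(cmd()+[0],[.45,-.27,.27,-35,0],8)); ok()
plan(lin(cmd()+[0],D(-.001,.15,.2),8));
E
```

```text
[[0, 0, -5.0, 46.2, -34.7, -5.9, np.float64(0.0)],
[0, 0, -10.0, 92.5, -69.3, -11.8, np.float64(0.0)],
[0, 0, -15.5, 138.7, -104.0, -17.6, np.float64(0.0)],
[0, 0, -20.5, 185.0, -138.6, -23.5, np.float64(0.0)],
[0, 0, -25.5, 231.2, -173.3, -29.4, np.float64(0.0)],
[0, 0, -30.5, 277.5, -207.9, -35.3, np.float64(0.0)],
[0, 0, -35.5, 323.7, -242.6, -41.1, np.float64(0.0)],
[0, 0, -40.5, 369.9, -277.2, -47.0, np.float64(0.0)]]
[[0, 0, -5.5, 51.1, -23.9, 8.7, np.float64(0.0)],
[0, 0, -11.5, 102.2, -47.8, 17.5, np.float64(0.0)],
[0, 0, -17.0, 153.3, -71.7, 26.2, np.float64(0.0)],
[0, 0, -22.5, 204.4, -95.6, 35.0, np.float64(0.0)],
[0, 0, -28.0, 255.6, -119.5, 43.8, np.float64(0.0)],
[0, 0, -34.0, 306.7, -143.4, 52.5, np.float64(0.0)],
[0, 0, -39.5, 357.8, -167.4, 61.2, np.float64(0.0)],
[0, 0, -45.0, 408.9, -191.3, 70.0, np.float64(0.0)]]
```

Emit:
step_arm --pt "0 0 -5 46 -35 -6 0" --pt "0 0 -10 92 -69 -12 0" --pt "0 0 -15.5 139 -104 -18 0" --pt "0 0 -20.5 185 -139 -24 0" --pt "0 0 -25.5 231 -173 -29 0" --pt "0 0 -30.5 277 -208 -35 0" --pt "0 0 -35.5 324 -243 -41 0" --pt "0 0 -40.5 370 -277 -47 0" --newtons 20

```text
time: 1.15
position: [0.4512, -0.2687, 0.2697]
tool_rot: [2.787, 1.448, -0.0]
ft_force: [0.1, 0.2, 0.2]
grip_width: 0.17
```

Emit:
step_arm --pt "0 0 -5.5 51 -24 9 0" --pt "0 0 -11.5 102 -48 17 0" --pt "0 0 -17 153 -72 26 0" --pt "0 0 -22.5 204 -96 35 0" --pt "0 0 -28 256 -120 44 0" --pt "0 0 -34 307 -143 52 0" --pt "0 0 -39.5 358 -167 61 0" --pt "0 0 -45 409 -191 70 0"

```text
time: 2.15
position: [0.5307, 0.1752, 0.1993]
tool_rot: [2.021, 2.404, -0.0]
ft_force: [1.2, -0.2, 1.5]
grip_width: 0.005
```

```bash
sed -i "s/round(float(1000\*v),1)/(int(round(float(1000*v))) if big else round(2000*float(v))\/2)/; s/save=True/big=True/; s/+\[w\[4\]\])/+[int(w[4])])/" mv.py
python3 - <<'E'
from mv import *
ok(); s=st(); print(cmd(),s['position'],s['tool_rot'])
plan(lin(D(-.001,.15,.2),D(-.001,.135,.032),8))
E
```

```text
t 2.15 dock [0.0004 0.1506 0.1993] Fdock [ 1.2 -0.4  1.5] grip 0.005
[0.5293502526244634, 0.17437993511639968, 0.2, 9.800277449185586] [0.5306561  0.17515752 0.19927046] [ 2.02119801e+00  2.40400043e+00 -1.31423839e-04]
[[0, 0, 0.0, -2, 0, 21, 0],
[0, 0, 0.0, -4, 0, 42, 0],
[0, 0, 0.0, -6, 0, 63, 0],
[0, 0, 0.0, -8, 0, 84, 0],
[0, 0, 0.0, -9, 0, 105, 0],
[0, 0, 0.0, -11, 0, 126, 0],
[0, 0, 0.0, -13, 0, 147, 0],
[0, 0, 0.0, -15, 0, 168, 0]]
```

Emit:
step_arm --pt "0 0 0 -2 0 21 0" --pt "0 0 0 -4 0 42 0" --pt "0 0 0 -6 0 63 0" --pt "0 0 0 -8 0 84 0" --pt "0 0 0 -9 0 105 0" --pt "0 0 0 -11 0 126 0" --pt "0 0 0 -13 0 147 0" --pt "0 0 0 -15 0 168 0"

```text
time: 3.15
position: [0.533, 0.1588, 0.0301]
tool_rot: [2.025, 2.402, -0.0]
ft_force: [0.1, -0.3, -0.6]
grip_width: 0.005
```

Run:
```python
from mv import *
ok(); st(); snap('top','top1'); snap('wrist','wr1')
a=cv2.imread('pics/top1.png')[165:260,195:425]; cv2.imwrite('pics/top1c.png',cv2.resize(a,None,fx=3.4,fy=3.4,interpolation=cv2.INTER_CUBIC))
```

```text
t 3.15 dock [-0.      0.1341  0.0301] Fdock [ 0.  -0.3 -0.6] grip 0.005
```

View pics/wr1.png

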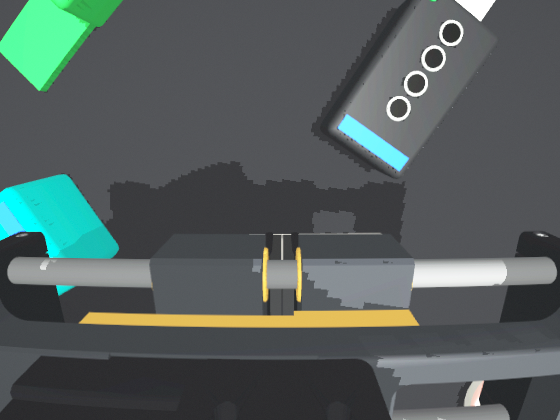

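The wrist view shows the closed fingers with the look-alikes (green, turquoise, small black) behind them. They are clear of the push path, so I push now.

Emit:
step_arm --pt "0 0 0 -6 0 0 0" --pt "0 0 0 -12 0 0 0" --pt "0 0 0 -18 0 0 0" --pt "0 0 0 -25 0 0 0" --pt "0 0 0 -31 0 0 0" --pt "0 0 0 -38 0 0 0" --pt "0 0 0 -44 0 0 0" --pt "0 0 0 -50 0 0 0"

```text
time: 4.25
position: [0.5416, 0.112, 0.0322]
tool_rot: [-2.022, -2.403, -0.005]
ft_force: [-0.6, 4.9, 1.2]
grip_width: 0.007
```

Run:
```python
from mv import *
st()
```

```text
t 4.25 dock [0.0004 0.0865 0.0322] Fdock [0.2 4.9 1.2] grip 0.007
```

Sliding takes about 5 N. I continue slowly to the stop.

Emit:
step_arm --pt "0 0 0 -2 0 0 0" --pt "0 0 0 -4 0 0 0" --pt "0 0 0 -6 0 0 0" --pt "0 0 0 -8 0 0 0" --pt "0 0 0 -9.5 0 0 0" --pt "0 0 0 -11 0 0 0" --pt "0 0 0 -12 0 0 0" --pt "0 0 0 -13 0 0 0"

```text
time: 5.25
position: [0.5438, 0.0993, 0.0323]
tool_rot: [-2.022, -2.403, -0.005]
ft_force: [-0.8, 6.2, 2.1]
grip_width: 0.006
```

Run:
```python
from mv import *
st()
```

```text
t 5.25 dock [0.0004 0.0736 0.0323] Fdock [0.3 6.2 2.1] grip 0.006
```

Emit:
step_arm --pt "0 0 0 -1 0 0 0" --pt "0 0 0 -2 0 0 0" --pt "0 0 0 -3 0 0 0" --pt "0 0 0 -4 0 0 0" --pt "0 0 0 -5 0 0 0" --pt "0 0 0 -6 0 0 0" --pt "0 0 0 -6 0 0 0" --pt "0 0 0 -6 0 0 0"

```text
time: 6.25
position: [0.5443, 0.096, 0.0323]
tool_rot: [-2.019, -2.403, -0.008]
ft_force: [-1.3, 10.0, 1.1]
grip_width: 0.003
```

Run:
```python
from mv import *
st()
```

```text
t 6.25 dock [0.0003 0.0703 0.0323] Fdock [ 0.5 10.1  1.1] grip 0.003
```

Emit:
step_arm --pt "0 0 0 -1 0 0 0" --pt "0 0 0 -2 0 0 0" --pt "0 0 0 -3 0 0 0" --pt "0 0 0 -4 0 0 0" --pt "0 0 0 -5 0 0 0" --pt "0 0 0 -6 0 0 0" --pt "0 0 0 -6 0 0 0" --pt "0 0 0 -6 0 0 0"

```text
time: 7.25
position: [0.544, 0.0959, 0.0324]
tool_rot: [-2.011, -2.402, -0.015]
ft_force: [-2.8, 19.9, 1.7]
grip_width: 0.004
```

Run:
```python
from mv import *
st()
snap('scene','sc2')
a=cv2.imread('pics/sc2.png')[145:260,145:305]; cv2.imwrite('pics/sc2c.png',cv2.resize(a,None,fx=5,fy=5,interpolation=cv2.INTER_CUBIC))
```

```text
t 7.25 dock [-0.      0.0702  0.0324] Fdock [ 0.6 20.1  1.7] grip 0.004
```

View pics/sc2c.png

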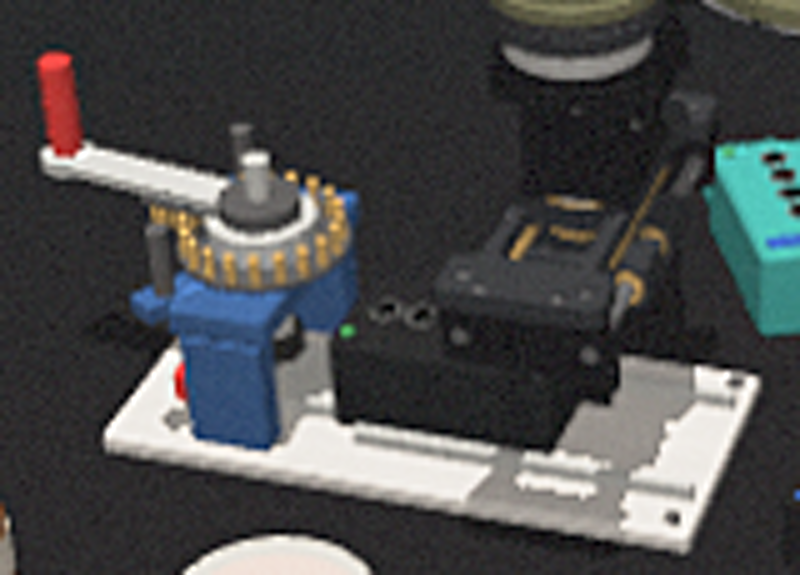

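The mixer is at the stop: the position held at dock y 0.0702 while the force rose from 10 to 20 N. In the picture its front (crop ~(340,380)) has moved up close to the blue bridge. Next I retreat and go over to the grip.

```bash
cat >> mv.py <<'E'
def G(q,z=.126,o=0,r=.11): return D(-r*np.sin(q-.7),-.09-r*np.cos(q-.7),z,-np.degrees(q-.7),o)
def back(dy):
    c=cmd(); a=np.radians(c[3]); c[0]-=np.sin(a)*dy; c[1]+=np.cos(a)*dy; json.dump(c,open(F,'w'))
E
python3 - <<'E'
from mv import *
back(-.075); print(cmd(), D(-.001,.06,.032))
A=D(-.001,.06,.032); B=D(-.001,.085,.04); C=D(-.001,.09,.25,0,60)
plan(lin(A,B,2)+lin(B,C,6)); ok()
plan(lin(C,G(.85,.21,60),8)); ok()
plan(lin(G(.85,.21,60),G(.85,.126,40),5)+[G(.85,.126,0)]*3); ok()
E
```

```text
[0.5446695370059147, 0.08569329843397597, 0.032, 9.800277449185586] [np.float64(0.5447805960773588), np.float64(0.08567321428082977), 0.032, np.float64(9.857365871390202), 0]
[[0, 0, 0.0, 12, 0, -4, 0],
[0, 0, 0.0, 25, 0, -8, 0],
[0, 0, 0.0, 26, 0, -43, 10],
[0, 0, 0.0, 27, 0, -78, 20],
[0, 0, 0.0, 27, 0, -113, 30],
[0, 0, 0.0, 28, 0, -148, 40],
[0, 0, 0.0, 29, 0, -183, 50],
[0, 0, 0.0, 30, 0, -218, 60]]
[[0, 0, 1.0, -36, -2, 5, 60],
[0, 0, 2.0, -72, -4, 10, 60],
[0, 0, 3.0, -108, -6, 15, 60],
[0, 0, 4.0, -144, -7, 20, 60],
[0, 0, 5.5, -181, -9, 25, 60],
[0, 0, 6.5, -217, -11, 30, 60],
[0, 0, 7.5, -253, -13, 35, 60],
[0, 0, 8.5, -289, -15, 40, 60]]
[[0, 0, 0.0, 0, 0, 17, 56],
[0, 0, 0.0, 0, 0, 34, 52],
[0, 0, 0.0, 0, 0, 50, 48],
[0, 0, 0.0, 0, 0, 67, 44],
[0, 0, 0.0, 0, 0, 84, 40],
[0, 0, 0.0, 0, 0, 84, 0],
[0, 0, 0.0, 0, 0, 84, 0],
[0, 0, 0.0, 0, 0, 84, 0]]
```

Emit:
step_arm --pt "0 0 0 12 0 -4 0" --pt "0 0 0 25 0 -8 0" --pt "0 0 0 26 0 -43 10" --pt "0 0 0 27 0 -78 20" --pt "0 0 0 27 0 -113 30" --pt "0 0 0 28 0 -148 40" --pt "0 0 0 29 0 -183 50" --pt "0 0 0 30 0 -218 60"

```text
time: 8.3
position: [0.5407, 0.1137, 0.2511]
tool_rot: [2.025, 2.4, -0.001]
ft_force: [0.8, -0.4, -0.5]
grip_width: 0.596
```

Emit:
step_arm --pt "0 0 1 -36 -2 5 60" --pt "0 0 2 -72 -4 10 60" --pt "0 0 3 -108 -6 15 60" --pt "0 0 4 -144 -7 20 60" --pt "0 0 5.5 -181 -9 25 60" --pt "0 0 6.5 -217 -11 30 60" --pt "0 0 7.5 -253 -13 35 60" --pt "0 0 8.5 -289 -15 40 60"

```text
time: 9.3
position: [0.575, -0.1751, 0.2092]
tool_rot: [2.198, 2.244, -0.0]
ft_force: [1.3, 0.2, -0.4]
grip_width: 0.688
```

Run:
```python
from mv import *
s=st(); snap('top','top3'); snap('scene','sc3')
a=cv2.imread('pics/top3.png')[120:280,260:460]; a=cv2.resize(a,None,fx=3,fy=3); b=cv2.resize(cv2.imread('pics/sc3.png')[100:260,115:305],None,fx=3,fy=3)
cv2.imwrite('pics/t3.png',a);cv2.imwrite('pics/s3.png',b)
```

```text
t 9.3 dock [-0.0158 -0.2021  0.2092] Fdock [ 1.3 -0.  -0.4] grip 0.688
```

View pics/s3.png

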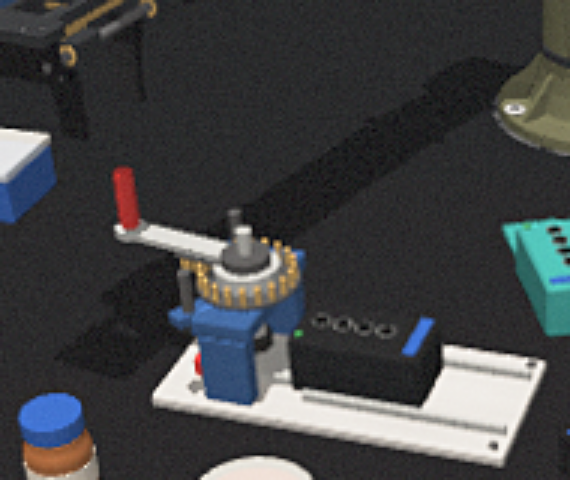

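View pics/t3.png

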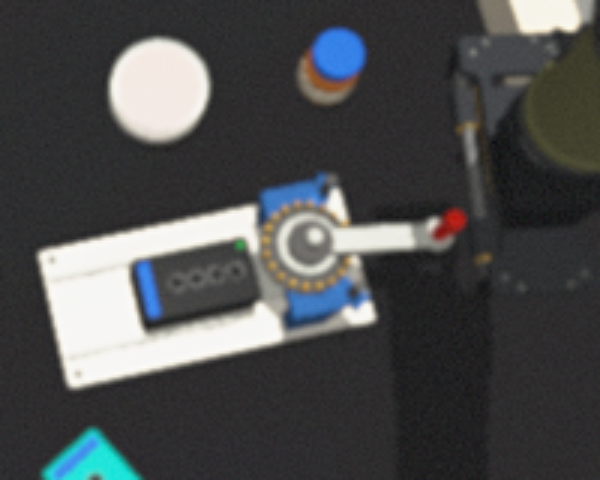

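Run:
```python
from mv import *
s=ctrl.get_state(); print(s['position'],s['time'])
for f in ('top3','sc3','scene0'):
    for X in [(.575,-.175,.21),(.574,-.172,.163),(.575,-.175,.28)]: print(f if f!='sc3' else 'sc3',X,proj(f,X).round(0))
for f in ('top3','sc3'):
    a,b=cal(f),cal('top0' if f=='top3' else 'scene0'); print(abs(a['R']-b['R']).max(),abs(a['t']-b['t']).max())
```

```text
[ 0.57399809 -0.17987706  0.20794715] 9.4
top3 (0.575, -0.175, 0.21) [[419. 187.]]
top3 (0.574, -0.172, 0.163) [[412. 192.]]
top3 (0.575, -0.175, 0.28) [[429. 178.]]
sc3 (0.575, -0.175, 0.21) [[152. 138.]]
sc3 (0.574, -0.172, 0.163) [[156. 156.]]
sc3 (0.575, -0.175, 0.28) [[148. 110.]]
scene0 (0.575, -0.175, 0.21) [[152. 138.]]
scene0 (0.574, -0.172, 0.163) [[156. 156.]]
scene0 (0.575, -0.175, 0.28) [[148. 110.]]
0.0 0.0
0.0 0.0
```

View pics/sc3.png

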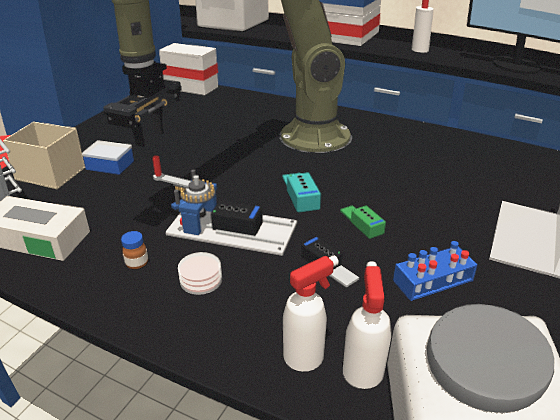

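View pics/top3.png

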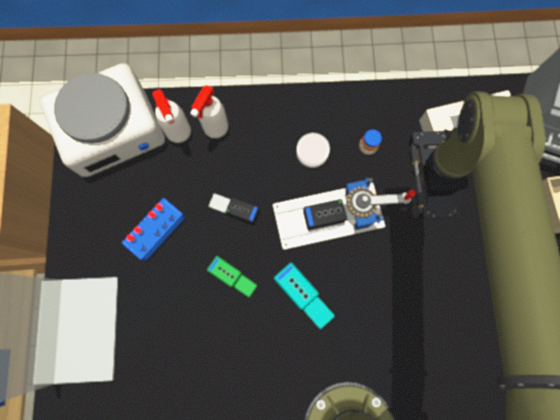

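The camera projections agree with the tool pose. The TCP reads 8 mm off the command, so I let it settle and read it again.

Emit:
step_arm --pt "0 0 0 0 0 0 60" --pt "0 0 0 0 0 0 60" --pt "0 0 0 0 0 0 60" --pt "0 0 0 0 0 0 60" --pt "0 0 0 0 0 0 50" --pt "0 0 0 0 0 0 50" --pt "0 0 0 0 0 0 50" --pt "0 0 0 0 0 0 50"

```text
time: 10.4
position: [0.5748, -0.1727, 0.2095]
tool_rot: [2.197, 2.246, -0.0]
ft_force: [0.1, 0.1, -0.4]
grip_width: 0.578
```

Run:
```python
from mv import *
s=st(); print(s['position'],s['qd'].round(3),G(.85,.21))
```

```text
t 10.4 dock [-0.0156 -0.1997  0.2095] Fdock [ 0.1  0.  -0.4] grip 0.578
[ 0.57480557 -0.17269428  0.20953243] [-0.001  0.     0.002 -0.     0.001 -0.    -0.   ] [np.float64(0.5738698246593649), np.float64(-0.17191441345631325), 0.21, np.float64(1.2629989444278529), 0]
```

It was only overshoot; it has settled within 1 mm. I descend over the grip and close.

Emit:
step_arm --pt "0 0 0 0 0 17 50" --pt "0 0 0 0 0 34 50" --pt "0 0 0 0 0 50 50" --pt "0 0 0 0 0 67 50" --pt "0 0 0 0 0 84 40" --pt "0 0 0 0 0 84 0" --pt "0 0 0 0 0 84 0" --pt "0 0 0 0 0 84 0" --newtons 20

```text
time: 11.4
position: [0.5754, -0.1728, 0.1264]
tool_rot: [2.196, 2.245, 0.001]
ft_force: [-0.2, 0.4, 0.4]
grip_width: 0.202
```

Run:
```python
from mv import *
s=st(); print(s['position'],cmd(),s['torque'].round(2))
snap('scene','sc4')
cv2.imwrite('pics/s4.png',cv2.resize(cv2.imread('pics/sc4.png')[80:260,75:305],None,fx=3,fy=3))
for q0,q1 in ((.85,.45),(.45,.1)):
  plan([G(q0+(q1-q0)*(i+1)/8) for i in range(8)],False); ok()
```

```text
t 11.4 dock [-0.0151 -0.1999  0.1264] Fdock [-0.2  0.4  0.4] grip 0.202
[ 0.5753688  -0.17278401  0.1263881 ] [0.5739739270565759, -0.1720803478601297, 0.126, 1.300277449185586] [-0.13 -0.05 -0.02]
[[0, 0, -3.0, 0.5, 5.5, 0.0, 0],
[0, 0, -5.5, 0.5, 11.0, 0.0, 0],
[0, 0, -8.5, 1.5, 16.5, 0.0, 0],
[0, 0, -11.5, 2.5, 22.0, 0.0, 0],
[0, 0, -14.5, 3.5, 27.0, 0.0, 0],
[0, 0, -17.0, 5.0, 32.5, 0.0, 0],
[0, 0, -20.0, 7.0, 37.5, 0.0, 0],
[0, 0, -23.0, 9.0, 42.5, 0.0, 0]]
[[0, 0, -2.5, 0.0, 5.0, 0.0, 0],
[0, 0, -5.0, 0.0, 10.0, 0.0, 0],
[0, 0, -7.5, 0.5, 14.5, 0.0, 0],
[0, 0, -10.0, 1.5, 19.5, 0.0, 0],
[0, 0, -12.5, 2.5, 24.0, 0.0, 0],
[0, 0, -15.0, 3.5, 28.5, 0.0, 0],
[0, 0, -17.5, 5.0, 33.5, 0.0, 0],
[0, 0, -20.0, 6.5, 38.0, 0.0, 0]]
```

View pics/s4.png

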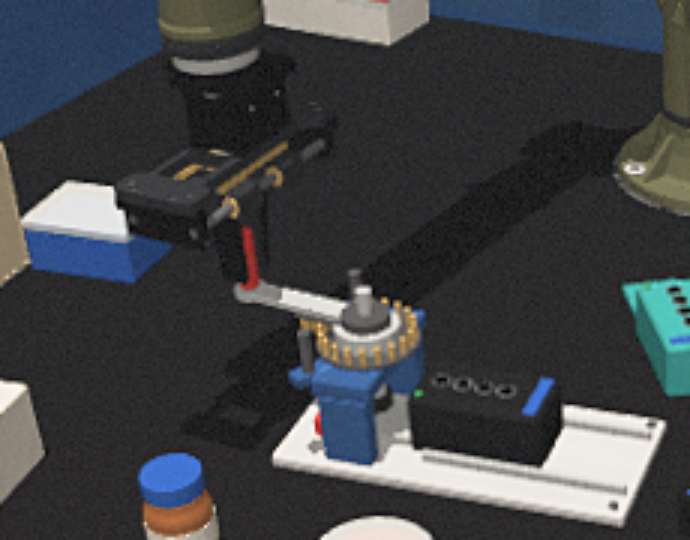

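The red grip (crop ~(250,255)) sits between the fingers and the measured width is about 17 mm. I swing back over the pins.

Emit:
step_arm --pt "0 0 -3 0.5 5.5 0 0" --pt "0 0 -5.5 0.5 11 0 0" --pt "0 0 -8.5 1.5 16.5 0 0" --pt "0 0 -11.5 2.5 22 0 0" --pt "0 0 -14.5 3.5 27 0 0" --pt "0 0 -17 5 32.5 0 0" --pt "0 0 -20 7 37.5 0 0" --pt "0 0 -23 9 42.5 0 0"

```text
time: 12.45
position: [0.6175, -0.1629, 0.1263]
tool_rot: [1.702, 2.64, -0.001]
ft_force: [-1.9, -0.5, 4.9]
grip_width: 0.176
```

Emit:
step_arm --pt "0 0 -2.5 0 5 0 0" --pt "0 0 -5 0 10 0 0" --pt "0 0 -7.5 0.5 14.5 0 0" --pt "0 0 -10 1.5 19.5 0 0" --pt "0 0 -12.5 2.5 24 0 0" --pt "0 0 -15 3.5 28.5 0 0" --pt "0 0 -17.5 5 33.5 0 0" --pt "0 0 -20 6.5 38 0 0"

```text
time: 13.45
position: [0.6493, -0.1407, 0.1263]
tool_rot: [1.217, 2.896, 0.0]
ft_force: [-1.7, 2.1, 6.6]
grip_width: 0.178
```

```bash
cat >> mv.py <<'E'
def hs():
    s=st(); w=W(p,(0,-.09,.1)); d=s['position'][:2]-w[:2]; r=np.hypot(*d); a=np.arctan2(d[1],d[0])-p[2]  # arm heading in dock
    q=.7-(a+np.pi/2); tan=np.array([d[1],-d[0]])/r; f=s['ft_force'][:2]
    c=cmd(); dc=np.array(c[:2])-w[:2]; qc=.7-(np.arctan2(dc[1],dc[0])-p[2]+np.pi/2)
    print('q %.3f qcmd %.3f r %.4f  pullN %.2f radN %.2f z %.1f'%(q,qc,r,-f@tan,f@d/r,s['ft_force'][2])); return q
def swing(q0,q1,calls,z=.126):
    n=8*calls
    for k in range(calls):
        plan([G(q0+(q1-q0)*(8*k+i+1)/n,z) for i in range(8)],False); ok()
E
python3 - <<'E'
from mv import *
hs()
swing(.1,1.3,2)
E
```

```text
t 13.45 dock [ 0.0633 -0.181   0.1263] Fdock [-1.3  2.4  6.6] grip 0.178
q 0.092 qcmd 0.099 r 0.1108  pullN 0.27 radN -2.69 z 6.6
[[0, 0, 4.5, 0.0, -8.5, 0.0, 0],
[0, 0, 8.5, 1.0, -16.5, 0.0, 0],
[0, 0, 13.0, 2.5, -24.5, 0.0, 0],
[0, 0, 17.5, 5.0, -32.5, 0.0, 0],
[0, 0, 21.5, 7.5, -40.5, 0.0, 0],
[0, 0, 26.0, 11.0, -48.0, 0.0, 0],
[0, 0, 30.0, 15.0, -55.5, 0.0, 0],
[0, 0, 34.5, 19.0, -62.5, 0.0, 0]]
[[0, 0, 4.0, 0.5, -8.0, 0.0, 0],
[0, 0, 8.5, 1.5, -16.5, 0.0, 0],
[0, 0, 13.0, 3.0, -24.5, 0.0, 0],
[0, 0, 17.0, 5.0, -32.5, 0.0, 0],
[0, 0, 21.5, 8.0, -40.0, 0.0, 0],
[0, 0, 25.5, 11.0, -47.5, 0.0, 0],
[0, 0, 30.0, 15.0, -55.0, 0.0, 0],
[0, 0, 34.5, 19.5, -62.0, 0.0, 0]]
```

Emit:
step_arm --pt "0 0 4.5 0 -8.5 0 0" --pt "0 0 8.5 1 -16.5 0 0" --pt "0 0 13 2.5 -24.5 0 0" --pt "0 0 17.5 5 -32.5 0 0" --pt "0 0 21.5 7.5 -40.5 0 0" --pt "0 0 26 11 -48 0 0" --pt "0 0 30 15 -55.5 0 0" --pt "0 0 34.5 19 -62.5 0 0"

```text
time: 14.45
position: [0.5954, -0.1701, 0.1264]
tool_rot: [2.02, 2.397, 0.011]
ft_force: [9.1, 0.0, -1.9]
grip_width: 0.173
```

Emit:
step_arm --pt "0 0 4 0.5 -8 0 0" --pt "0 0 8.5 1.5 -16.5 0 0" --pt "0 0 13 3 -24.5 0 0" --pt "0 0 17 5 -32.5 0 0" --pt "0 0 21.5 8 -40 0 0" --pt "0 0 25.5 11 -47.5 0 0" --pt "0 0 30 15 -55 0 0" --pt "0 0 34.5 19.5 -62 0 0"

```text
time: 15.45
position: [0.5302, -0.1647, 0.1264]
tool_rot: [2.641, 1.687, 0.008]
ft_force: [8.7, -5.2, -3.4]
grip_width: 0.178
```

Run:
```python
from mv import *
hs()
swing(1.3,.1,2)
```

```text
t 15.45 dock [-0.0582 -0.1842  0.1264] Fdock [ 7.7 -6.6 -3.4] grip 0.178
q 1.253 qcmd 1.300 r 0.1107  pullN 9.99 radN 1.58 z -3.4
[[0, 0, -4.5, 0.5, 8.5, 0.0, 0],
[0, 0, -9.0, 1.0, 16.5, 0.0, 0],
[0, 0, -13.0, 3.0, 24.5, 0.0, 0],
[0, 0, -17.5, 5.0, 32.5, 0.0, 0],
[0, 0, -21.5, 7.5, 40.5, 0.0, 0],
[0, 0, -26.0, 11.0, 48.0, 0.0, 0],
[0, 0, -30.5, 15.0, 55.0, 0.0, 0],
[0, 0, -34.5, 19.5, 62.0, 0.0, 0]]
[[0, 0, -4.5, 0.0, 8.0, 0.0, 0],
[0, 0, -8.5, 1.0, 16.5, 0.0, 0],
[0, 0, -13.0, 2.5, 24.5, 0.0, 0],
[0, 0, -17.0, 5.0, 32.5, 0.0, 0],
[0, 0, -21.5, 7.5, 40.5, 0.0, 0],
[0, 0, -26.0, 11.0, 48.0, 0.0, 0],
[0, 0, -30.0, 14.5, 55.0, 0.0, 0],
[0, 0, -34.5, 19.0, 62.0, 0.0, 0]]
```

10 N: the screw is still running free. I swing back.

Emit:
step_arm --pt "0 0 -4.5 0.5 8.5 0 0" --pt "0 0 -9 1 16.5 0 0" --pt "0 0 -13 3 24.5 0 0" --pt "0 0 -17.5 5 32.5 0 0" --pt "0 0 -21.5 7.5 40.5 0 0" --pt "0 0 -26 11 48 0 0" --pt "0 0 -30.5 15 55 0 0" --pt "0 0 -34.5 19.5 62 0 0"

```text
time: 16.45
position: [0.5922, -0.1708, 0.1263]
tool_rot: [2.02, 2.404, 0.001]
ft_force: [-1.8, 0.0, 6.0]
grip_width: 0.176
```

Emit:
step_arm --pt "0 0 -4.5 0 8 0 0" --pt "0 0 -8.5 1 16.5 0 0" --pt "0 0 -13 2.5 24.5 0 0" --pt "0 0 -17 5 32.5 0 0" --pt "0 0 -21.5 7.5 40.5 0 0" --pt "0 0 -26 11 48 0 0" --pt "0 0 -30 14.5 55 0 0" --pt "0 0 -34.5 19 62 0 0"

```text
time: 17.45
position: [0.6497, -0.1402, 0.1263]
tool_rot: [1.215, 2.897, 0.002]
ft_force: [-4.0, 1.7, 6.8]
grip_width: 0.176
```

Run:
```python
from mv import *
hs()
swing(.1,1.3,3)
```

```text
t 17.45 dock [ 0.0637 -0.1805  0.1263] Fdock [-3.7  2.3  6.8] grip 0.176
q 0.087 qcmd 0.101 r 0.1107  pullN -1.66 radN -4.02 z 6.8
[[0, 0, 3.0, 0.0, -5.5, 0.0, 0],
[0, 0, 6.0, 0.5, -11.0, 0.0, 0],
[0, 0, 8.5, 1.5, -16.5, 0.0, 0],
[0, 0, 11.5, 2.5, -21.5, 0.0, 0],
[0, 0, 14.5, 3.5, -27.0, 0.0, 0],
[0, 0, 17.5, 5.0, -32.5, 0.0, 0],
[0, 0, 20.0, 7.0, -37.5, 0.0, 0],
[0, 0, 23.0, 9.0, -42.5, 0.0, 0]]
[[0, 0, 3.0, 0.0, -5.5, 0.0, 0],
[0, 0, 5.5, 0.5, -11.0, 0.0, 0],
[0, 0, 8.5, 1.0, -16.5, 0.0, 0],
[0, 0, 11.5, 2.0, -22.0, 0.0, 0],
[0, 0, 14.5, 3.0, -27.5, 0.0, 0],
[0, 0, 17.0, 4.5, -32.5, 0.0, 0],
[0, 0, 20.0, 6.5, -38.0, 0.0, 0],
[0, 0, 23.0, 8.5, -43.0, 0.0, 0]]
[[0, 0, 3.0, 0.0, -5.5, 0.0, 0],
[0, 0, 5.5, 0.5, -11.0, 0.0, 0],
[0, 0, 8.5, 1.0, -16.5, 0.0, 0],
[0, 0, 11.5, 2.0, -22.0, 0.0, 0],
[0, 0, 14.0, 3.5, -27.0, 0.0, 0],
[0, 0, 17.0, 5.0, -32.5, 0.0, 0],
[0, 0, 20.0, 6.5, -37.5, 0.0, 0],
[0, 0, 23.0, 8.5, -43.0, 0.0, 0]]
```

Emit:
step_arm --pt "0 0 3 0 -5.5 0 0" --pt "0 0 6 0.5 -11 0 0" --pt "0 0 8.5 1.5 -16.5 0 0" --pt "0 0 11.5 2.5 -21.5 0 0" --pt "0 0 14.5 3.5 -27 0 0" --pt "0 0 17.5 5 -32.5 0 0" --pt "0 0 20 7 -37.5 0 0" --pt "0 0 23 9 -42.5 0 0"

```text
time: 18.45
position: [0.6161, -0.1633, 0.1264]
tool_rot: [1.769, 2.588, 0.009]
ft_force: [9.9, 3.0, -0.8]
grip_width: 0.178
```

Emit:
step_arm --pt "0 0 3 0 -5.5 0 0" --pt "0 0 5.5 0.5 -11 0 0" --pt "0 0 8.5 1 -16.5 0 0" --pt "0 0 11.5 2 -22 0 0" --pt "0 0 14.5 3 -27.5 0 0" --pt "0 0 17 4.5 -32.5 0 0" --pt "0 0 20 6.5 -38 0 0" --pt "0 0 23 8.5 -43 0 0"

```text
time: 19.45
position: [0.5729, -0.1728, 0.1264]
tool_rot: [2.251, 2.182, 0.009]
ft_force: [9.8, -0.9, -2.0]
grip_width: 0.174
```

Run:
```python
from mv import *
hs()
```

```text
t 19.45 dock [-0.0176 -0.1995  0.1264] Fdock [ 9.5 -2.6 -2. ] grip 0.174
q 0.859 qcmd 1.302 r 0.1109  pullN 9.80 radN 1.02 z -2.0
```

Emit:
step_arm --pt "0 0 3 0 -5.5 0 0" --pt "0 0 5.5 0.5 -11 0 0" --pt "0 0 8.5 1 -16.5 0 0" --pt "0 0 11.5 2 -22 0 0" --pt "0 0 14 3.5 -27 0 0" --pt "0 0 17 5 -32.5 0 0" --pt "0 0 20 6.5 -37.5 0 0" --pt "0 0 23 8.5 -43 0 0"

```text
time: 20.45
position: [0.5298, -0.1645, 0.1264]
tool_rot: [2.641, 1.687, 0.009]
ft_force: [9.1, -3.1, -2.1]
grip_width: 0.175
```

Run:
```python
from mv import *
hs()
swing(1.3,.1,2)
```

```text
t 20.45 dock [-0.0585 -0.184   0.1264] Fdock [ 8.4 -4.6 -2.1] grip 0.175
q 1.257 qcmd 1.302 r 0.1107  pullN 9.60 radN -0.55 z -2.1
[[0, 0, -4.5, 0.5, 8.5, 0.0, 0],
[0, 0, -9.0, 1.5, 16.5, 0.0, 0],
[0, 0, -13.0, 3.0, 24.5, 0.0, 0],
[0, 0, -17.5, 5.0, 32.5, 0.0, 0],
[0, 0, -21.5, 8.0, 40.5, 0.0, 0],
[0, 0, -26.0, 11.0, 48.0, 0.0, 0],
[0, 0, -30.5, 15.0, 55.5, 0.0, 0],
[0, 0, -34.5, 19.5, 62.5, 0.0, 0]]
[[0, 0, -4.5, 0.5, 8.0, 0.0, 0],
[0, 0, -8.5, 1.5, 16.0, 0.0, 0],
[0, 0, -13.0, 3.0, 24.5, 0.0, 0],
[0, 0, -17.0, 5.0, 32.5, 0.0, 0],
[0, 0, -21.5, 8.0, 40.0, 0.0, 0],
[0, 0, -26.0, 11.0, 47.5, 0.0, 0],
[0, 0, -30.0, 15.0, 55.0, 0.0, 0],
[0, 0, -34.5, 19.5, 62.0, 0.0, 0]]
```

Still running free. Back again.

Emit:
step_arm --pt "0 0 -4.5 0.5 8.5 0 0" --pt "0 0 -9 1.5 16.5 0 0" --pt "0 0 -13 3 24.5 0 0" --pt "0 0 -17.5 5 32.5 0 0" --pt "0 0 -21.5 8 40.5 0 0" --pt "0 0 -26 11 48 0 0" --pt "0 0 -30.5 15 55.5 0 0" --pt "0 0 -34.5 19.5 62.5 0 0"

```text
time: 21.45
position: [0.5919, -0.171, 0.1263]
tool_rot: [2.022, 2.404, 0.001]
ft_force: [-1.1, 2.1, 6.9]
grip_width: 0.181
```

Emit:
step_arm --pt "0 0 -4.5 0.5 8 0 0" --pt "0 0 -8.5 1.5 16 0 0" --pt "0 0 -13 3 24.5 0 0" --pt "0 0 -17 5 32.5 0 0" --pt "0 0 -21.5 8 40 0 0" --pt "0 0 -26 11 47.5 0 0" --pt "0 0 -30 15 55 0 0" --pt "0 0 -34.5 19.5 62 0 0"

```text
time: 22.45
position: [0.6494, -0.1406, 0.1263]
tool_rot: [-1.217, -2.896, -0.001]
ft_force: [-3.4, 2.5, 7.2]
grip_width: 0.176
```

Run:
```python
from mv import *
hs()
swing(.1,1.3,3)
```

```text
t 22.45 dock [ 0.0633 -0.1808  0.1263] Fdock [-3.   3.1  7.2] grip 0.176
q 0.091 qcmd 0.099 r 0.1107  pullN -0.68 radN -4.20 z 7.2
[[0, 0, 3.0, 0.0, -5.5, 0.0, 0],
[0, 0, 6.0, 0.5, -11.0, 0.0, 0],
[0, 0, 8.5, 1.0, -16.5, 0.0, 0],
[0, 0, 11.5, 2.0, -22.0, 0.0, 0],
[0, 0, 14.5, 3.5, -27.5, 0.0, 0],
[0, 0, 17.5, 5.0, -32.5, 0.0, 0],
[0, 0, 20.0, 6.5, -38.0, 0.0, 0],
[0, 0, 23.0, 8.5, -43.0, 0.0, 0]]
[[0, 0, 3.0, 0.5, -5.5, 0.0, 0],
[0, 0, 5.5, 1.0, -11.0, 0.0, 0],
[0, 0, 8.5, 1.5, -16.5, 0.0, 0],
[0, 0, 11.5, 2.5, -22.0, 0.0, 0],
[0, 0, 14.5, 3.5, -27.5, 0.0, 0],
[0, 0, 17.0, 5.0, -32.5, 0.0, 0],
[0, 0, 20.0, 7.0, -38.0, 0.0, 0],
[0, 0, 23.0, 9.0, -43.0, 0.0, 0]]
[[0, 0, 3.0, 0.0, -5.5, 0.0, 0],
[0, 0, 5.5, 0.5, -11.0, 0.0, 0],
[0, 0, 8.5, 1.0, -16.5, 0.0, 0],
[0, 0, 11.5, 2.0, -21.5, 0.0, 0],
[0, 0, 14.0, 3.5, -27.0, 0.0, 0],
[0, 0, 17.0, 5.0, -32.5, 0.0, 0],
[0, 0, 20.0, 6.5, -37.5, 0.0, 0],
[0, 0, 23.0, 8.5, -42.5, 0.0, 0]]
```

Emit:
step_arm --pt "0 0 3 0 -5.5 0 0" --pt "0 0 6 0.5 -11 0 0" --pt "0 0 8.5 1 -16.5 0 0" --pt "0 0 11.5 2 -22 0 0" --pt "0 0 14.5 3.5 -27.5 0 0" --pt "0 0 17.5 5 -32.5 0 0" --pt "0 0 20 6.5 -38 0 0" --pt "0 0 23 8.5 -43 0 0"

```text
time: 23.45
position: [0.6159, -0.1634, 0.1264]
tool_rot: [1.77, 2.588, 0.01]
ft_force: [9.2, 4.2, 0.7]
grip_width: 0.179
```

Run:
```python
from mv import *
hs()
```

```text
t 23.45 dock [ 0.0265 -0.1976  0.1264] Fdock [9.8 2.5 0.7] grip 0.179
q 0.459 qcmd 1.298 r 0.1108  pullN 10.09 radN -0.14 z 0.7
```

Emit:
step_arm --pt "0 0 3 0.5 -5.5 0 0" --pt "0 0 5.5 1 -11 0 0" --pt "0 0 8.5 1.5 -16.5 0 0" --pt "0 0 11.5 2.5 -22 0 0" --pt "0 0 14.5 3.5 -27.5 0 0" --pt "0 0 17 5 -32.5 0 0" --pt "0 0 20 7 -38 0 0" --pt "0 0 23 9 -43 0 0"

```text
time: 24.45
position: [0.5731, -0.1728, 0.1264]
tool_rot: [2.251, 2.181, 0.01]
ft_force: [11.3, -0.8, -2.3]
grip_width: 0.177
```

Run:
```python
from mv import *
hs()
```

```text
t 24.45 dock [-0.0174 -0.1995  0.1264] Fdock [11.  -2.7 -2.3] grip 0.177
q 0.857 qcmd 1.298 r 0.1108  pullN 11.26 radN 0.95 z -2.3
```

Emit:
step_arm --pt "0 0 3 0 -5.5 0 0" --pt "0 0 5.5 0.5 -11 0 0" --pt "0 0 8.5 1 -16.5 0 0" --pt "0 0 11.5 2 -21.5 0 0" --pt "0 0 14 3.5 -27 0 0" --pt "0 0 17 5 -32.5 0 0" --pt "0 0 20 6.5 -37.5 0 0" --pt "0 0 23 8.5 -42.5 0 0"

```text
time: 25.45
position: [0.5316, -0.1651, 0.1264]
tool_rot: [2.64, 1.686, 0.012]
ft_force: [12.7, -3.5, -6.7]
grip_width: 0.175
```

Run:
```python
from mv import *
hs()
swing(1.3,.25,2)
```

```text
t 25.45 dock [-0.0569 -0.1848  0.1264] Fdock [11.9 -5.7 -6.7] grip 0.175
q 1.241 qcmd 1.298 r 0.1106  pullN 13.15 radN -1.29 z -6.7
[[0, 0, -4.0, 0.0, 7.0, 0.0, 0],
[0, 0, -7.5, 1.0, 14.0, 0.0, 0],
[0, 0, -11.5, 2.0, 21.5, 0.0, 0],
[0, 0, -15.0, 4.0, 28.5, 0.0, 0],
[0, 0, -19.0, 6.0, 35.0, 0.0, 0],
[0, 0, -22.5, 8.5, 42.0, 0.0, 0],
[0, 0, -26.5, 11.5, 48.5, 0.0, 0],
[0, 0, -30.5, 15.0, 55.0, 0.0, 0]]
[[0, 0, -3.5, 0.0, 7.0, 0.0, 0],
[0, 0, -7.5, 1.0, 14.5, 0.0, 0],
[0, 0, -11.0, 2.0, 21.5, 0.0, 0],
[0, 0, -15.0, 3.5, 28.5, 0.0, 0],
[0, 0, -18.5, 6.0, 35.5, 0.0, 0],
[0, 0, -22.5, 8.5, 42.0, 0.0, 0],
[0, 0, -26.0, 11.0, 48.5, 0.0, 0],
[0, 0, -30.0, 14.5, 55.0, 0.0, 0]]
```

13.2 N, with a slope of about 5 N/rad. One more swing is needed.

Emit:
step_arm --pt "0 0 -4 0 7 0 0" --pt "0 0 -7.5 1 14 0 0" --pt "0 0 -11.5 2 21.5 0 0" --pt "0 0 -15 4 28.5 0 0" --pt "0 0 -19 6 35 0 0" --pt "0 0 -22.5 8.5 42 0 0" --pt "0 0 -26.5 11.5 48.5 0 0" --pt "0 0 -30.5 15 55 0 0"

```text
time: 26.45
position: [0.5837, -0.1721, 0.1263]
tool_rot: [2.105, 2.331, 0.001]
ft_force: [0.2, 2.4, 5.7]
grip_width: 0.176
```

Emit:
step_arm --pt "0 0 -3.5 0 7 0 0" --pt "0 0 -7.5 1 14.5 0 0" --pt "0 0 -11 2 21.5 0 0" --pt "0 0 -15 3.5 28.5 0 0" --pt "0 0 -18.5 6 35.5 0 0" --pt "0 0 -22.5 8.5 42 0 0" --pt "0 0 -26 11 48.5 0 0" --pt "0 0 -30 14.5 55 0 0"

```text
time: 27.45
position: [0.6365, -0.1515, 0.1263]
tool_rot: [-1.43, -2.797, -0.001]
ft_force: [-2.3, 3.6, 7.6]
grip_width: 0.178
```

Run:
```python
from mv import *
hs()
swing(.25,.65,1);swing(.65,.95,1);swing(.95,1.3,2)
```

```text
t 27.45 dock [ 0.0487 -0.1894  0.1263] Fdock [-1.7  3.9  7.6] grip 0.178
q 0.244 qcmd 0.251 r 0.1107  pullN 0.20 radN -4.27 z 7.6
[[0, 0, 3.0, 0.0, -5.5, 0.0, 0],
[0, 0, 6.0, 0.5, -11.0, 0.0, 0],
[0, 0, 9.0, 1.5, -16.5, 0.0, 0],
[0, 0, 11.5, 2.5, -21.5, 0.0, 0],
[0, 0, 14.5, 3.5, -27.0, 0.0, 0],
[0, 0, 17.5, 5.0, -32.5, 0.0, 0],
[0, 0, 20.0, 7.0, -37.5, 0.0, 0],
[0, 0, 23.0, 9.0, -42.5, 0.0, 0]]
[[0, 0, 2.0, 0.0, -4.0, 0.0, 0],
[0, 0, 4.5, 0.0, -8.5, 0.0, 0],
[0, 0, 6.5, 0.5, -12.5, 0.0, 0],
[0, 0, 8.5, 1.0, -16.5, 0.0, 0],
[0, 0, 11.0, 2.0, -20.5, 0.0, 0],
[0, 0, 13.0, 2.5, -24.5, 0.0, 0],
[0, 0, 15.0, 3.5, -28.5, 0.0, 0],
[0, 0, 17.5, 5.0, -32.5, 0.0, 0]]
[[0, 0, 1.0, 0.0, -2.5, 0.0, 0],
[0, 0, 2.5, 0.0, -5.0, 0.0, 0],
[0, 0, 3.5, 0.0, -7.5, 0.0, 0],
[0, 0, 5.0, 0.0, -9.5, 0.0, 0],
[0, 0, 6.0, 0.5, -12.0, 0.0, 0],
[0, 0, 7.5, 0.5, -14.5, 0.0, 0],
[0, 0, 8.5, 1.0, -17.0, 0.0, 0],
[0, 0, 10.0, 1.5, -19.0, 0.0, 0]]
[[0, 0, 1.0, 0.0, -2.5, 0.0, 0],
[0, 0, 2.5, 0.0, -5.0, 0.0, 0],
[0, 0, 3.5, 0.0, -7.5, 0.0, 0],
[0, 0, 5.0, 0.0, -10.0, 0.0, 0],
[0, 0, 6.0, 0.5, -12.0, 0.0, 0],
[0, 0, 7.5, 0.5, -14.5, 0.0, 0],
[0, 0, 8.5, 1.0, -17.0, 0.0, 0],
[0, 0, 10.0, 1.5, -19.5, 0.0, 0]]
```

Emit:
step_arm --pt "0 0 3 0 -5.5 0 0" --pt "0 0 6 0.5 -11 0 0" --pt "0 0 9 1.5 -16.5 0 0" --pt "0 0 11.5 2.5 -21.5 0 0" --pt "0 0 14.5 3.5 -27 0 0" --pt "0 0 17.5 5 -32.5 0 0" --pt "0 0 20 7 -37.5 0 0" --pt "0 0 23 9 -42.5 0 0"

```text
time: 28.45
position: [0.6011, -0.1686, 0.1264]
tool_rot: [1.957, 2.448, 0.011]
ft_force: [14.0, 2.3, -3.3]
grip_width: 0.181
```

Run:
```python
from mv import *
hs()
```

```text
t 28.45 dock [ 0.011  -0.2002  0.1264] Fdock [14.2 -0.2 -3.3] grip 0.181
q 0.601 qcmd 1.302 r 0.1107  pullN 14.07 radN 1.57 z -3.3
```

Emit:
step_arm --pt "0 0 2 0 -4 0 0" --pt "0 0 4.5 0 -8.5 0 0" --pt "0 0 6.5 0.5 -12.5 0 0" --pt "0 0 8.5 1 -16.5 0 0" --pt "0 0 11 2 -20.5 0 0" --pt "0 0 13 2.5 -24.5 0 0" --pt "0 0 15 3.5 -28.5 0 0" --pt "0 0 17.5 5 -32.5 0 0"

```text
time: 29.45
position: [0.5698, -0.1725, 0.1264]
tool_rot: [2.304, 2.12, 0.015]
ft_force: [16.5, -0.7, -5.7]
grip_width: 0.176
```

Run:
```python
from mv import *
hs()
```

```text
t 29.45 dock [-0.0206 -0.1987  0.1264] Fdock [16.1 -3.5 -5.7] grip 0.176
q 0.887 qcmd 1.302 r 0.1106  pullN 16.51 radN 0.46 z -5.7
```

16.5 N while moving, so it is tight. I ease back to unload the arm, open, and lift off.

Run:
```python
from mv import *
a=G(.95,.126); json.dump([float(v) for v in a[:4]],open(F,'w'))
plan([G(.95-.25*(i+1)/5,.126) for i in range(5)]+[G(.7,.126,50)]*3,False); ok()
b=G(.7,.126,60)
plan([b]+lin(b,G(.7,.26,60),7),False); ok()
```

```text
[[0, 0, -3.0, 0.0, 5.5, 0.0, 0],
[0, 0, -5.5, 0.5, 11.0, 0.0, 0],
[0, 0, -8.5, 1.0, 16.5, 0.0, 0],
[0, 0, -11.5, 2.0, 22.0, 0.0, 0],
[0, 0, -14.5, 3.5, 27.0, 0.0, 0],
[0, 0, -14.5, 3.5, 27.0, 0.0, 50],
[0, 0, -14.5, 3.5, 27.0, 0.0, 50],
[0, 0, -14.5, 3.5, 27.0, 0.0, 50]]
[[0, 0, 0.0, 0.0, 0.0, 0.0, 60],
[0, 0, 0.0, 0.0, 0.0, -19.0, 60],
[0, 0, 0.0, 0.0, 0.0, -38.5, 60],
[0, 0, 0.0, 0.0, 0.0, -57.5, 60],
[0, 0, 0.0, 0.0, 0.0, -76.5, 60],
[0, 0, 0.0, 0.0, 0.0, -95.5, 60],
[0, 0, 0.0, 0.0, 0.0, -115.0, 60],
[0, 0, 0.0, 0.0, 0.0, -134.0, 60]]
```

Emit:
step_arm --pt "0 0 -3 0 5.5 0 0" --pt "0 0 -5.5 0.5 11 0 0" --pt "0 0 -8.5 1 16.5 0 0" --pt "0 0 -11.5 2 22 0 0" --pt "0 0 -14.5 3.5 27 0 0" --pt "0 0 -14.5 3.5 27 0 50" --pt "0 0 -14.5 3.5 27 0 50" --pt "0 0 -14.5 3.5 27 0 50"

```text
time: 30.45
position: [0.5896, -0.1713, 0.1247]
tool_rot: [-2.024, -2.4, 0.003]
ft_force: [-0.5, -0.5, -0.1]
grip_width: 0.432
```

Emit:
step_arm --pt "0 0 0 0 0 0 60" --pt "0 0 0 0 0 -19 60" --pt "0 0 0 0 0 -38 60" --pt "0 0 0 0 0 -57 60" --pt "0 0 0 0 0 -76 60" --pt "0 0 0 0 0 -95 60" --pt "0 0 0 0 0 -115 60" --pt "0 0 0 0 0 -134 60"

```text
time: 31.45
position: [0.5911, -0.1707, 0.261]
tool_rot: [2.024, 2.402, 0.0]
ft_force: [1.0, -1.2, -0.2]
grip_width: 0.691
```

Run:
```python
from mv import *
hs(); snap('scene','sc5'); snap('top','top5')
a=cv2.imread('pics/sc5.png')[145:260,145:305]; b=cv2.imread('pics/sc3.png')[145:260,145:305]
a,b=[cv2.resize(x,None,fx=2.5,fy=2.5,interpolation=cv2.INTER_CUBIC) for x in (a,b)]
t=cv2.imread('pics/top5.png')[120:280,260:460]; t0=cv2.imread('pics/top3.png')[120:280,260:460]
o=np.zeros((600,800,3),np.uint8); o[:287,:400]=a[:287];o[:287,400:]=b[:287]; o[290:600,:388]=cv2.resize(t,(388,310)); o[290:600,400:788]=cv2.resize(t0,(388,310)); cv2.imwrite('pics/f.png',o)
```

```text
t 31.45 dock [ 0.0007 -0.2005  0.261 ] Fdock [ 0.8 -1.3 -0.2] grip 0.691
q 0.694 qcmd 0.702 r 0.1105  pullN 0.76 radN 1.31 z -0.2
```

View pics/f.png

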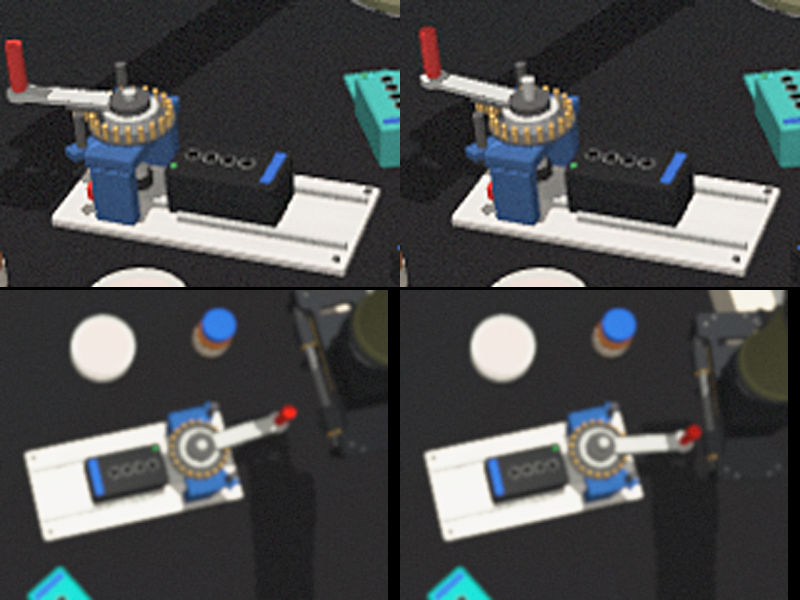

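The mixer (crop ~(230,185)), dishes (~(102,347)) and jar (~(214,330)) stand exactly where they did before clamping. The pad (~(145,180)) is down on the tongue and the robot is clear. I hand the job in.

```bash
python3 -c "
from bench import ctrl
print(ctrl.close_job())"
```

```text
the job is handed in; nothing more can be done
None
```

The mixer is pushed home against the red stop and its tongue is clamped. I handed the job in at about 31.5 s; it reports no verdict.

- **Push:** I pushed with shut fingers on the mixer's rear. Sliding took about 5 to 6 N. At the stop the finger position held still (0.0703 to 0.0702 m in dock y) while the force rose from 10 to 20 N.
- **Clamping:** I gripped the red handle and made four forward swings. The pull stayed at about 10 N while the screw ran free. It then rose through 11.3, 13.2 and 14.1 N, and I stopped at 16.5 N, measured while still moving.
- **Last checks:** After opening the fingers and lifting clear, the force reading was about 1 to 2 N of noise. The pictures showed the pad down, and the mixer, jar and dishes unmoved. I did not recheck the tube rack in a close crop at the end, but the arm never went near it.
- **Disagreement:** The TCP once read 8 mm off just after a fast move. That was overshoot and it settled within 1 mm before I gripped the handle.

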